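# Tip the film carton label-up and press it home in the loading bay

## Robot

A 6-joint arm with a two-finger parallel gripper is mounted at the origin on the work surface. World frame = base frame: x ahead of the robot, y to its left, z up, the work surface at z = 0. Lengths are in mm, angles in degrees, forces in N, time in s.
With the tool pointing down it reaches from about 350 to 850 mm from the base axis. Payload 8.1 kg.
Tool frame: the origin (TCP) lies at the very end of the fingers, on their centre line; the grasp point (between the pads) lies 19 mm behind it (tcp_to_grasp is the distance from the TCP to the grasp point, in mm); z points along the fingers, x is the direction in which the jaws open and shut, and the axes are right-handed (so a half turn about z gives the same grasp; the last joint's range is limited). The gripper opens to 85 mm and grips with 20 to 120 N. Pads are 22 mm wide; open, the fingers measure 114 mm over their backs; the gripper's body (76 mm by 85 mm) begins 54 mm behind the grasp point. The pads swing forward as they close: fully open they stand 13 mm farther back than shut.
Start: joints at [-78.346, 7.471, 85.268, -0, 87.261, -4.893], TCP at [170.901, -575.15, 231.292] pointing down, gripper open.
Joint ranges: [-169.43, 169.43], [-51.17, 129.36], [1.28, 143.12], [-76.62, 256.62], [0, 156.53], [-152.29, 152.29]. Speed limits (degrees/s): [136.94, 136.94, 159.86, 180, 180, 180].

## Interface

Orientations are given as [roll, pitch, yaw] about the fixed x, y, z axes, in that order (R = Rz(yaw) Ry(pitch) Rx(roll)).
In Python, from bench import * gives the robot as it stands. The module is installed in compiled form; this text tells all that it offers.
- The arm moves only by the tool apply_moves, never from a script. Its argument "targets" is text: rows parted by semicolons, each of 7 numbers parted by spaces: the turn, a rotation vector about the tool's x, y, z in rad, then the shift along the tool's x, y, z in cm, then the finger opening in cm, from 0 to 8.54. A call has exactly 5 rows; each row is the pose to reach, as a shift and turn from the pose commanded when the call began, along the tool's axes at that moment; what a row does not reach only later rows make up. A row lasts 1/10 s, in which the tool goes at most 50 mm and 8.59 degrees, less where a joint would pass 70% of its speed; a pose out of reach is approached as far as the arm can. A call with a gripper value outside its range is refused whole. The fingers move at their own pace and stop on an object; "force" is the grip in N (left out, the last holds). Time passes only in rows, so rows that repeat a pose let the fingers close, or fill a call up. It gives the time, the measured TCP pose, the force and the opening at its end, in the units of the state.
- sense(): the state, without advancing time (a new reading comes with each control period).
- snapshot(name): name is "scene" or "top" or "wrist"; returns the picture (480x640x3 uint8, red, green, blue); there is no depth.
- camera_model(name): a dict with "fx", "fy", "cx", "cy" (pixels), "k1" (the pictures are not rectified: a ray, as slopes to the right and down, at radius r is drawn at 1 + k1 r^2 times it, then the intrinsics apply), "position" and "attitude" of the camera in the world; the wrist camera has in their place "T_tool_cam" (4x4, takes a point from camera to tool coordinates, whose origin is the TCP and whose axes are the tool frame's). Camera axes: x right, y up, looking along -z (the intrinsics and any distortion apply to the point x, -y, -z); pixel columns grow to the right and rows downward; lengths in mm; the calibration is good to about 2 mm. A picture is of the moment at which its call begins: read the wrist's pose just before it. camera_model takes no time and is no camera call.
- hand_in(): hands the job in, once; it reports no verdict.
Trained networks look in the newest picture that a camera, given by its name, has taken for a name from the list of things; names that differ only in an ending like _2 or _b are one class to them, and where a whole thing is asked for, a point or a joint stands for the part that bears it (a point fixed in the world has none). Each returns a list of dicts, best first, with "confidence" (0 to 1); they miss things now and then, are a little off and sometimes report something else, mostly with a low value. They report only what shows in the picture. A call takes as long as a camera call. They do not tell look-alikes from the thing itself.
- recognise(camera, query): "at" ([row, column] in pixels, amid what is visible of it).
- place_of(camera, query): "at" ([row, column] in pixels: a listed point, or the origin of a listed thing).
The state is a dict: "time": time; "joint_pos": joint angles; "qd": joint speeds; "joint_efforts": joint torques, N m; "tool_pos": TCP position; "tcp_rot": TCP orientation; "ft_force": force on the tool from outside, world axes, zero at the start; "wrist_torque": the same for the moment, N m; "finger_gap": finger opening in mm.
Only numpy, scipy, OpenCV 4.12 (cv2) and the standard library are available. Lean on these libraries where they do the work, as an engineer would, in place of code of your own. Each camera call takes 0.05 s, during which the arm holds its last target. There are 200 camera calls.

## Task

The film carton stands on end in front of the loading bay. Without lifting it, push it high on its labelled side so that it topples onto its back and lies flat with the label up, then slide it along the desk squarely between the bay's rails and press it home on the rubber stop with a push of about 12 N for a good half second (the stop is set differently every time, so feel for it, and never press harder than 20 N). Back away gently so that the carton stays touching the stop, and leave everything else on the desk where it is.

Things in the scene. Friction and masses are not known exactly. Their poses are not given: they have to be found in the camera images.
- carton: Brown cardboard film carton, 45 (x) x 90 (y) x 120 mm (z), 0.22-0.4 kg, standing on its 45x90 end; origin: centre of that end, z up its length. White paper label on its -x broad face (away from the bay), folded 18 mm over its top. Pushed along +x above 80 mm height it tips (falls by itself past 0.36 rad); low, it slides. Flat, label up: x axis down, z towards the bay, origin 22 mm above the desk.
- bay: Loading bay fixed on the desk: two grey rails 26 mm high, white housing behind. Origin on the desk, mid-mouth; x into the bay. Rails straight from x = 5 to 115 mm, inner faces at y = +-49 mm (4 mm play each side of the carton), flaring to +-61 mm at x = -26 mm; off-centre, the carton jams there. Housing from x = 150 mm, 200 mm wide, 117 mm high. No floor plate: the carton slides on the desk.
- stop: Stop between the rails: round rubber pad, 26 mm across, centre 22 mm high, on a rod. Origin and axes as the bay's. The pad's face stands anywhere from x = 87 to 111 mm: this setting is not measured. It is sprung: gives 1 mm per 2.5 N, 11 mm at most, damped 80 N s/m, and goes on pressing lightly. With the carton home, the carton's origin is at x = -35 to 0 mm, outside the mouth.
- bottle: Bystander: water bottle, 62 mm across, 200 mm high; origin under its centre.
- mouse: Bystander: white computer mouse, 100 x 58 x 26 mm; origin under its centre.
- tape: Bystander: roll of clear tape lying flat, 84 mm across, 22 mm high; origin under its centre.
- mug: Bystander: white mug, 80 mm across, 90 mm high, handle to its +y; origin under its centre.
- stapler: Bystander: black and grey stapler, 120 (its x) x 32 x 44 mm; origin under its centre.
- packet: Bystander: small unlabelled cardboard packet lying flat, 80 (its x) x 60 x 30 mm; origin under its centre.
- tin: Bystander: flat round tin, 76 mm across, 14 mm high; origin under its centre.
Not all that is in view belongs to the job. Of the things shaped like the stop, the rubber one is meant.

How it is judged:
By the outcome, as a careful person would: the job done as asked, in the order asked, and still so for the second after the job is handed in, with the robot touching nothing.
It also fails if it takes over 72 s, if anything falls off the work surface, if the arm or the gripper's body presses on something with over 40 N, if the wrist force passes 120 N, or if a joint passes its speed limit or range.

## Working session

There is one attempt and no reset: what is moved stays moved. The work goes in short steps, Python scripts to look and compute and a tool call to move; the robot and the scene stay as the last step left them, time stands still between calls to the robot, and variables do not carry over. Pictures are saved under pics/ and viewed, about 8 in all and at most 12, crops included, and the job is handed in when it is done.

Besides the shell and the picture viewer there is one more tool, called after "Emit:" as name(argument=value, ...) on one line, values as JSON. apply_moves: Moves the arm, as the interface text tells. Its arguments: {"type":"object","properties":{"targets":{"type":"string"},"force":{"type":"number"}},"required":["targets"]}

```bash
mkdir -p pics; cat > h.py <<'E'
from bench import *
import numpy as np, cv2
from scipy.spatial.transform import Rotation as R
def cam(name):
    m=camera_model(name)
    return m
E
python3 - <<'E'
from h import *
for n in("scene","top"):
    print(n,camera_model(n)); im=snapshot(n); cv2.imwrite(f"pics/{n}0.png",im[:,:,::-1])
    for q in("carton","bay","stop","bottle","mouse","tape","mug","stapler","packet","tin"):
        print(q,[(np.round(d["at"]).tolist(),round(d["confidence"],2)) for d in place_of(n,q)][:4])
print(camera_model("wrist")); print(sense())
E
```

```text
scene {'fx': 447.6644569786007, 'fy': 447.6644569786007, 'cx': 320.8153861419623, 'cy': 232.09358329746215, 'k1': -0.07331926928592239, 'position': array([1068.59067458, -500.85683667,  665.83815011]), 'attitude': array([51.53806218,  1.14979286, 43.67536005])}
carton [([264.0, 268.0], 0.77)]
bay [([289.0, 340.0], 0.66), ([337.0, 193.0], 0.18)]
stop [([220.0, 356.0], 0.24)]
bottle [([192.0, 340.0], 0.75), ([214.0, 397.0], 0.73)]
mouse [([338.0, 197.0], 0.57)]
tape [([248.0, 395.0], 0.85)]
mug [([392.0, 252.0], 0.9), ([338.0, 195.0], 0.74), ([290.0, 340.0], 0.39)]
stapler [([190.0, 340.0], 0.65)]
packet [([363.0, 309.0], 0.95)]
tin [([220.0, 352.0], 0.9)]
top {'fx': 603.3544974257285, 'fy': 603.3544974257285, 'cx': 326.85296299139054, 'cy': 239.81962690391245, 'k1': -0.054327000195115445, 'position': array([ 350.38311131,   69.3540246 , 1208.14696738]), 'attitude': array([  5.73974732,  -0.70206345, -91.20096578])}
carton [([230.0, 380.0], 0.97)]
bay []
stop []
bottle [([190.0, 210.0], 0.81)]
mouse [([212.0, 494.0], 0.74), ([192.0, 212.0], 0.41)]
tape [([158.0, 264.0], 0.75)]
mug [([1
[... 571 characters left out ...]
         1.00000000e+00]])}
{'time': 1.1, 'joint_pos': array([-7.83465209e+01,  7.47196379e+00,  8.52686594e+01,  1.43783980e-03,
        8.72614433e+01, -4.89273542e+00]), 'qd': array([ 0.00851177,  0.00747105, -0.06023042, -0.02525814,  0.03598618,
       -0.00051698]), 'joint_efforts': array([ 4.34428257e-04, -5.69335806e+01, -5.00865662e+01, -2.74839904e-04,
        1.19824392e-03, -1.12026177e-05]), 'tool_pos': array([ 170.90582933, -575.14029167,  231.27565304]), 'tcp_rot': array([-1.79998393e+02,  1.93648584e-03, -7.34538542e+01]), 'ft_force': array([ 0.17463649,  0.11566936, -0.3638181 ]), 'wrist_torque': array([-0.05882247,  0.02611172, -0.06670653]), 'finger_gap': 85.5703254984647}
```

View pics/scene0.png

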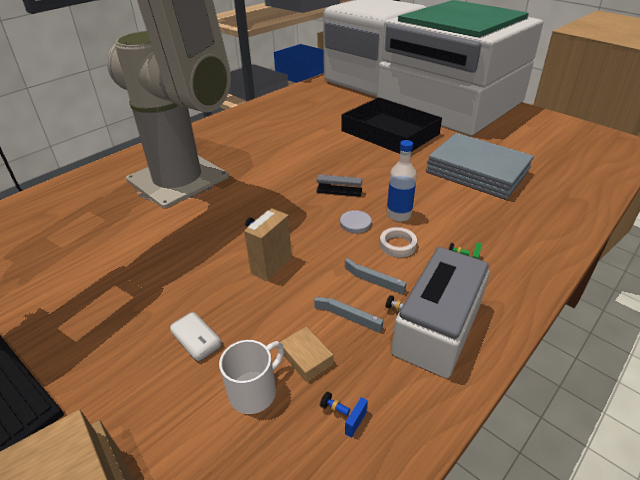

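View pics/top0.png

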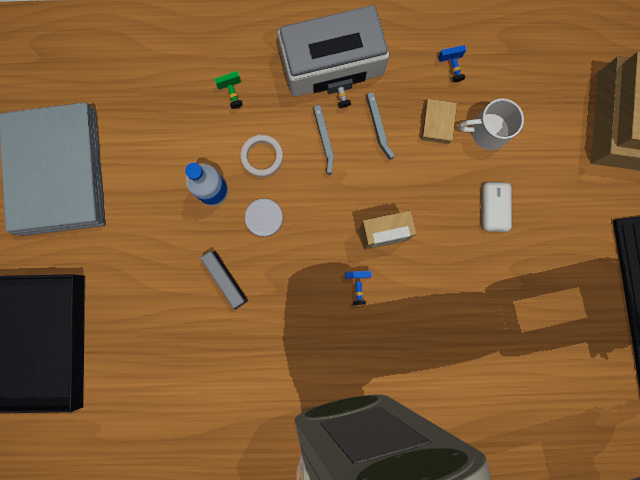

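The scene picture shows the carton at about (245,268), the bay housing at (310,440) and the rails at (275,375) and (313,350). In the top picture the carton is at (229,388), and the rails run (107,318)→(172,330) and (95,370)→(156,391). Stop look-alikes in the top picture: green (90,233), blue (62,455) and blue (287,358), all outside the rails. The rubber one between the rails at (95,343) is the one I want. I'll check it close up.

```bash
python3 - <<'E'
import cv2
im=cv2.imread("pics/top0.png")[75:255,265:435]
im=cv2.resize(im,None,fx=3.3,fy=3.3,interpolation=cv2.INTER_CUBIC)
cv2.imwrite("pics/crop1.png",im);print(im.shape)
E
```

```text
(594, 561, 3)
```

View pics/crop1.png

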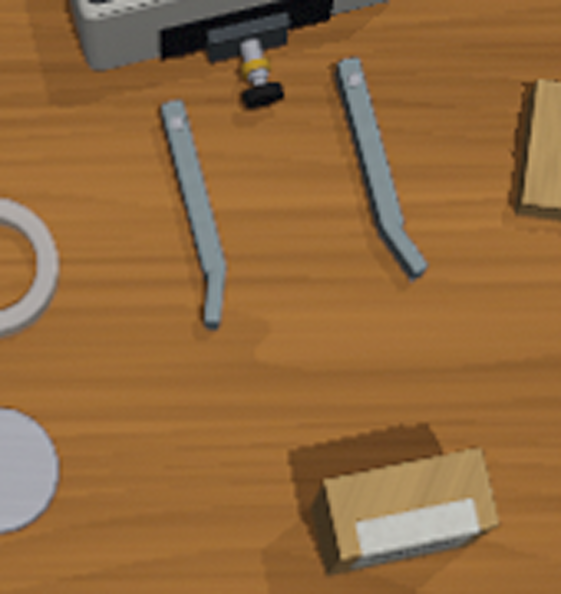

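The crop shows the black rubber pad between the rails at about (95,262). The rail inner edges run (184,103)→(226,266) and (338,65)→(378,225). The carton's top face has corners (323,482), (482,450), (497,523) and (342,560), with the label on the side near the robot.

```bash
cat > h.py <<'E'
from bench import *
import numpy as np, cv2
from scipy.spatial.transform import Rotation as R
def pose(name,s=None):
    m=camera_model(name)
    if name!="wrist": return m,R.from_euler("xyz",m["attitude"],degrees=True).as_matrix(),m["position"]
    s=s or sense(); Rt=R.from_euler("xyz",s["tcp_rot"],degrees=True).as_matrix(); T=m["T_tool_cam"]
    return m,Rt@T[:3,:3],s["tool_pos"]+Rt@T[:3,3]
def px2w(name,row,col,z,s=None):
    m,A,p=pose(name,s)
    u=cv2.undistortPoints(np.array([[[col,row]]],float),np.array([[m["fx"],0,m["cx"]],[0,m["fy"],m["cy"]],[0,0,1.]]),np.array([m["k1"],0,0,0.]))[0,0]
    d=A@np.array([u[0],-u[1],-1]); return p+d*(z-p[2])/d[2]
def w2px(name,P,s=None):
    m,A,p=pose(name,s); c=A.T@(np.asarray(P,float)-p); x,y=c[0]/-c[2],-c[1]/-c[2]; f=1+m["k1"]*(x*x+y*y)
    return np.round([m["cy"]+m["fy"]*y*f,m["cx"]+m["fx"]*x*f],1)
E
python3 - <<'E'
from h import *
c=lambda x,y,z:px2w("top",75+y/3.3,265+x/3.3,z)
L1,L2,R1,R2=c(184,103,26),c(226,266,26),c(338,65,26),c(378,225,26)
for P in(L1,L2,R1,R2):print(P.round(1))
for a,b in((L1,L2),(R1,R2)):
    d=a-b;print("len",np.linalg.norm(d),"yaw",np.degrees(np.arctan2(d[1],d[0])))
d=(L1-L2+R1-R2);yaw=np.arctan2(d[1],d[0]);u=np.array([np.cos(yaw),np.sin(yaw)]);v=np.array([-u[1],u[0]])
print("width",(L1+L2-R1-R2)[:2]@v/2)
o=(L1+L2+R1+R2)[:2]/4-60*u;print("bay",o,np.degrees(yaw))
K=[c(*p,120) for p in((323,482),(482,450),(497,523),(342,560))]
for k in K:print(k.round(1))
ctr=sum(K)/4;e=(K[0]-K[1]+K[3]-K[2])/2;print("carton",ctr,"w",np.linalg.norm(e),"d",np.linalg.norm(K[0]+K[1]-K[2]-K[3])/2,"yaw",np.degrees(np.arctan2(-e[0],e[1])))
D=ctr[:2]-o;print("carton in bay",D@u,D@v)
for z in (0,):print(place_of("top","carton")) 
print("origin z0",px2w("top",230,380,0), "decoy",px2w("top",275,358,30),px2w("top",303,359,20))
for q,rc in dict(mouse=(212,494),tape=(158,264),packet=(126,440),tin=(219,264),stapler=(280,224),bottle=(190,210),mug=(130,492)).items(): print(q,px2w("top",*rc,0).round())
E
```

```text
[740.2  59.   26. ]
[637.8  35.6  26. ]
[762.8 -36.   26. ]
[661.7 -57.5  26. ]
len 105.04288824219991 yaw 12.88966962464089
len 103.34979177181178 yaw 11.967158804319656
width 96.84111708614955
bay [642.06594054 -12.65015217] 12.43216178746179
[492.5 -12.6 120. ]
[ 508.7 -101.2  120. ]
[ 467.9 -108.   120. ]
[449.1 -21.8 120. ]
carton [479.51887558 -60.89823841 120.        ] w 89.13304821281469 d 42.86461700808852 yaw 11.309468092100843
carton in bay -169.12261252314994 -12.123039614126618
[{'at': [230.5, 380.1], 'confidence': 0.97}]
origin z0 [489.29517093 -55.70131305   0.        ] decoy [398.24203481  -6.94019067  30.        ] [343.72156407  -8.1414926   20.        ]
mouse [ 522. -290.    0.]
tape [642. 177.   0.]
packet [ 703. -187.    0.]
tin [516. 178.   0.]
stapler [395. 259.   0.]
bottle [578. 287.   0.]
mug [ 693. -295.    0.]
```

Emit:
apply_moves(targets="0 0 0 -2.74 -3.48 0 4;0 0 0 -5.48 -6.96 0 4;0 0 0 -8.22 -10.44 0 4;0 0 0 -10.96 -13.92 0 4;0 0 0 -13.7 -17.4 0 4")

```text
time: 1.65
tool_pos: [299.4, -392.8, 231.4]
tcp_rot: [-180.0, -0.0, -73.5]
ft_force: [1.0, -0.2, 0.3]
finger_gap: 40.3
```

Emit:
apply_moves(targets="0 0 0 -2.74 -3.48 0 4;0 0 0 -5.48 -6.96 0 4;0 0 0 -8.22 -10.44 0 4;0 0 0 -10.96 -13.92 0 4;0 0 0 -13.7 -17.4 0 4")

```text
time: 2.15
tool_pos: [427.3, -211.8, 231.6]
tcp_rot: [-180.0, -0.0, -73.5]
ft_force: [0.4, -0.4, -0.0]
finger_gap: 40.0
```

Emit:
apply_moves(targets="0 0 0.02 -2.74 -3.48 0 4;0 0 0.04 -5.48 -6.96 0 4;0 0 0.072 -8.22 -10.44 0 4;0 0 0.072 -13.7 -17.4 0 4;0 0 0.072 -13.7 -17.4 0 4")

```text
time: 2.65
tool_pos: [555.4, -30.0, 231.4]
tcp_rot: [-180.0, 0.0, -77.5]
ft_force: [0.5, -0.9, 0.0]
finger_gap: 39.9
```

```bash
python3 - <<'E'
from h import *
s=sense();print(s["time"],s["tool_pos"],s["tcp_rot"],s["finger_gap"])
im=snapshot("wrist");cv2.imwrite("pics/w1.png",im[:,:,::-1])
for q in("carton","bay","stop"):
  for d in place_of("wrist",q):print(q,d,px2w("wrist",*d["at"],22 if q=="stop" else 0,s).round(1))
E
```

```text
2.65 [555.37570226 -29.99099879 231.42810107] [-1.79959601e+02  9.73112432e-03 -7.75301088e+01] 39.87486782213869
carton {'at': [272.2, 334.9], 'confidence': 0.68} [484.2 -60.3   0. ]
```

View pics/w1.png

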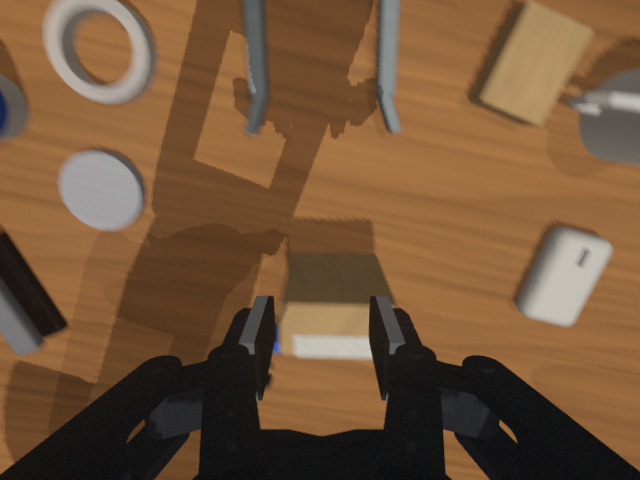

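The wrist picture shows the rail inner edges at columns 266 and 379 (rows 0–90). The carton's front base edge runs (252,288)–(252,377), and its front top edge is on row 303. The blue decoy's end shows at (335,275).

```bash
python3 - <<'E'
from h import *
s=dict(tool_pos=np.array([555.376,-29.99,231.43]),tcp_rot=np.array([-179.96,.01,-77.53]))
im=cv2.imread("pics/w1.png")
c=lambda r,k,z:px2w("wrist",r,k,z,s)
L=[c(5,265,26),c(90,268,26)];Q=[c(5,380,26),c(90,377,26)]
for p in L+Q:print(p.round(1))
for p in (c(252,288,0),c(252,377,0),c(304,283,120),c(304,394,120)):print("carton",p.round(1))
yaw=np.radians(12.43);u=np.array([np.cos(yaw),np.sin(yaw)]);v=np.array([-u[1],u[0]]);o=np.array([642.07,-12.65])
for n,p in(("L",L[0]),("L",L[1]),("R",Q[0]),("R",Q[1]),("cb",c(252,288,0)),("cb",c(252,377,0)),("ct",c(304,283,120)),("ct",c(304,394,120)),("tipL",c(133,250,26)),("tipR",c(131,396,26))):print(n,((p[:2]-o)@u).round(1),((p[:2]-o)@v).round(1))
cv2.imwrite("pics/w1c.png",cv2.resize(im[0:310,230:420],None,fx=2.9,fy=1.9,interpolation=cv2.INTER_CUBIC))
E
```

```text
[708.9  50.7  26. ]
[647.3  37.7  26. ]
[728.8 -39.7  26. ]
[667.5 -54.   26. ]
carton [496.   -6.6   0. ]
carton [516.3 -98.6   0. ]
carton [498.5 -12.7 120. ]
carton [516.5 -94.3 120. ]
L 78.9 47.5
L 15.9 48.0
R 78.9 -45.1
R 15.9 -45.8
cb -141.4 37.4
cb -141.3 -56.9
ct -140.3 30.8
ct -140.2 -52.7
tipL -19.6 65.7
tipR -17.8 -64.4
```

View pics/w1c.png

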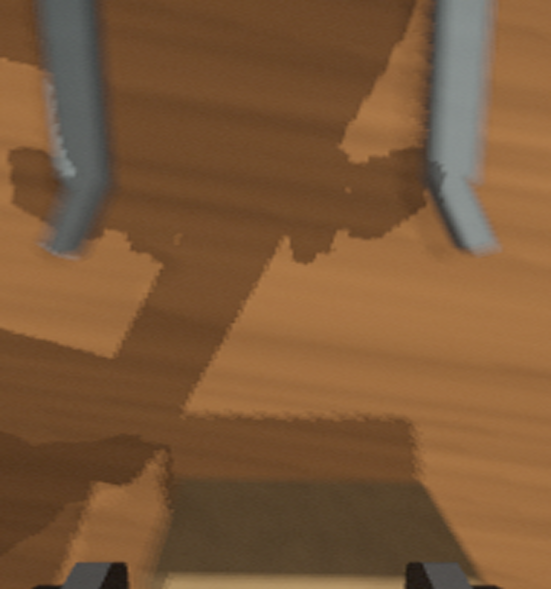

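Emit:
apply_moves(targets="0 0 0 0.4 4.5 0 4;0 0 0 0.8 9 0 4;0 0 0 1.2 13.5 0 4;0 0 0 1.2 14.7 2 4;0 0 0 1.2 14.7 6 4")

```text
time: 3.35
tool_pos: [413.9, -78.3, 174.4]
tcp_rot: [-179.6, -0.3, -77.8]
ft_force: [0.9, -1.1, -0.0]
finger_gap: 40.1
```

Emit:
apply_moves(targets="0 0 0 0 0 3 4;0 0 0 0 0 6 4;0 0 0 0 0 7.4 4;0 0 0 0 -1 7.4 4;0 0 0 0 -2 7.4 4")

```text
time: 3.85
tool_pos: [433.5, -72.2, 98.0]
tcp_rot: [-180.0, -0.0, -77.7]
ft_force: [0.1, 0.2, 0.9]
finger_gap: 40.1
```

Emit:
apply_moves(targets="0 0 0 0 -0.5 0 4;0 0 0 0 -1 0 4;0 0 0 0 -1.5 0 4;0 0 0 0 -2 0 4;0 0 0 0 -2.4 0 4")

```text
time: 4.35
tool_pos: [456.7, -66.3, 97.5]
tcp_rot: [-180.0, -0.0, -77.6]
ft_force: [-0.9, -0.6, 0.4]
finger_gap: 40.1
```

Emit:
apply_moves(targets="0 0 0 0 -0.4 0 4;0 0 0 0 -0.8 0 4;0 0 0 0 -1.2 0 4;0 0 0 0 -1.6 0 4;0 0 0 0 -2 0 4")

```text
time: 4.85
tool_pos: [476.1, -62.0, 97.3]
tcp_rot: [-180.0, 0.0, -77.6]
ft_force: [-0.0, 0.3, 0.3]
finger_gap: 40.1
```

Emit:
apply_moves(targets="0 0 0 0 -0.4 0 4;0 0 0 0 -0.8 0 4;0 0 0 0 -1.2 0 4;0 0 0 0 -1.6 0 4;0 0 0 0 -2 0 4")

```text
time: 5.35
tool_pos: [495.6, -57.7, 97.3]
tcp_rot: [-180.0, -0.0, -77.6]
ft_force: [-0.6, 0.1, 0.3]
finger_gap: 40.1
```

```bash
python3 - <<'E'
from h import *
s=sense();print(s["time"],s["tool_pos"],s["ft_force"])
im=snapshot("scene")[150:400,150:500];cv2.imwrite("pics/s2.png",cv2.resize(im[:,:,::-1],None,fx=2,fy=2))
E
```

```text
5.35 [495.61287249 -57.70942446  97.28945248] [-0.55980591  0.12591543  0.30941295]
```

View pics/s2.png

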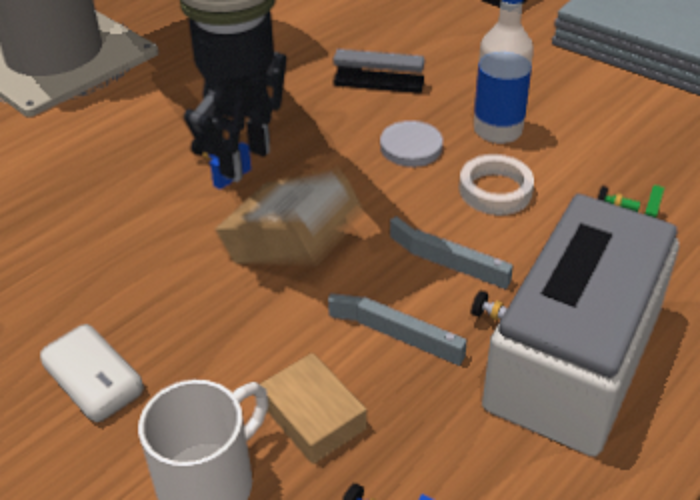

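It is falling (motion blur at (225,290) in the crop). I'll raise the tool while it settles, then look from above.

Emit:
apply_moves(targets="0 0 0 0 0 -3 4;0 0 0 0 0 -6 4;0 0 0 0 -1 -9 4;0 0 0 -0.5 -4 -13 4;0 0 0 -1 -4.5 -14 4")

```text
time: 5.9
tool_pos: [540.9, -38.2, 242.7]
tcp_rot: [-179.6, -0.2, -77.6]
ft_force: [-0.6, -0.2, 1.4]
finger_gap: 39.9
```

Emit:
apply_moves(targets="0 0 0 0 0 0 4;0 0 0 0 0 0 4;0 0 0 0 0 0 4;0 0 0 0 0 0 4;0 0 0 0 0 0 4")

```text
time: 6.4
tool_pos: [536.3, -38.5, 236.2]
tcp_rot: [179.9, 0.0, -77.6]
ft_force: [-0.8, 0.3, 0.2]
finger_gap: 40.1
```

```bash
python3 - <<'E'
from h import *
s=sense();print(s["time"],s["tool_pos"],s["tcp_rot"],s["ft_force"])
im=snapshot("wrist")[:,:,::-1];cv2.imwrite("pics/w2.png",im)
t=snapshot("top")[70:250,260:440,::-1]
o=np.zeros((500,790,3),np.uint8);o[:430,:350]=cv2.resize(im[:430,160:510],None,fx=1,fy=1);o[:432,355:787]=cv2.resize(t,None,fx=2.4,fy=2.4,interpolation=cv2.INTER_CUBIC)
cv2.imwrite("pics/w2v.png",o)
print(place_of("wrist","carton"),place_of("wrist","bay"))
E
```

```text
6.4 [536.27686493 -38.51351164 236.15413357] [ 1.79901655e+02  3.65538107e-02 -7.76039295e+01] [-0.79637694  0.29771882  0.22847666]
[{'at': [238.0, 332.9], 'confidence': 0.83}] []
```

View pics/w2v.png

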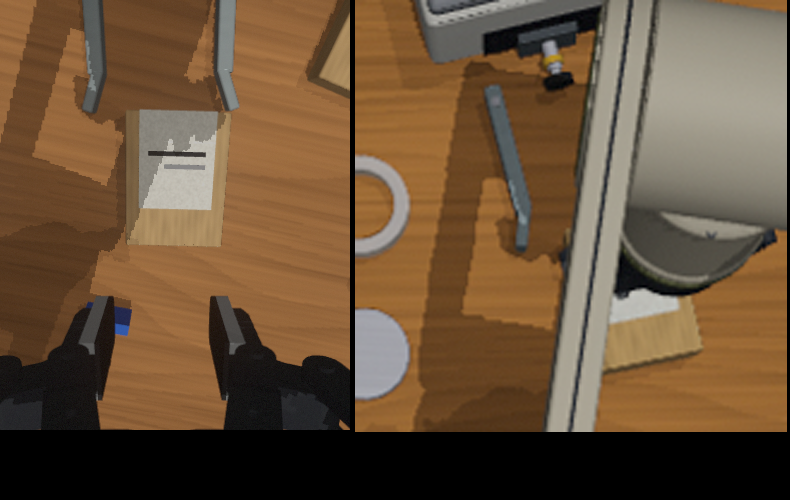

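It lies flat with the label up. In the left panel (wrist, column +160) the corners are about (110,126), (110,230), (246,221) and (246,128), and the rail feet are at columns 104 and 216.

```bash
python3 - <<'E'
from h import *
s=dict(tool_pos=np.array([536.277,-38.514,236.154]),tcp_rot=np.array([179.902,.037,-77.604]))
im=cv2.imread("pics/w2.png")
cv2.imwrite("pics/w2c.png",cv2.resize(im[0:260,230:420],None,fx=4,fy=2.3,interpolation=cv2.INTER_CUBIC))
yaw=np.radians(12.43);u=np.array([np.cos(yaw),np.sin(yaw)]);v=np.array([-u[1],u[0]]);o=np.array([642.07,-12.65])
for n,r,c,z in(("fl",110,287,45),("fr",110,390,45),("br",246,381,45),("bl",246,288,45),("bl0",246,288,0),("br0",246,381,0),("L0",5,265,0),("L0",70,264,0),("R0",5,376,0),("R0",70,376,0)):
  p=px2w("wrist",r,c,z,s)[:2];print(n,p.round(1),((p-o)@u).round(1),((p-o)@v).round(1))
E
```

```text
fl [615.3   8.8] -21.5 26.7
fr [633.8 -75.6] -21.6 -59.7
br [ 515.9 -100. ] -142.1 -58.1
bl [497.1 -14.6] -142.0 29.3
bl0 [481.2 -13.7] -157.3 33.6
br0 [ 502.5 -110.6] -157.4 -65.6
L0 [695.9  47.5] 65.5 47.1
L0 [644.9  39.9] 14.0 50.7
R0 [716.7 -47.4] 65.4 -50.0
R0 [667.  -60.9] 13.9 -52.5
```

View pics/w2c.png

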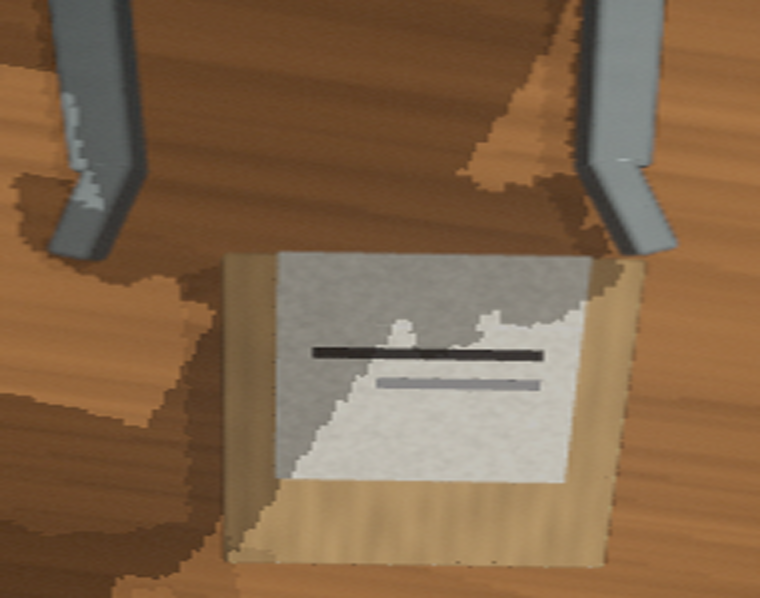

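Emit:
apply_moves(targets="0 0 -0.148 2.3 -0.6 0 6;0 0 -0.296 4.6 -1.2 0 6;0 0 -0.444 6.9 -1.8 0 6;0 0 -0.592 9.2 -2.4 0 6;0 0 -0.74 9.2 -2.4 0 6")

```text
time: 7.1
tool_pos: [581.0, -125.6, 237.0]
tcp_rot: [180.0, -0.0, -35.0]
ft_force: [-0.5, 0.3, 0.3]
finger_gap: 59.9
```

Emit:
apply_moves(targets="0 0 -0.148 0 0 0 6;0 0 -0.296 0 0 0 6;0 0 -0.444 0 0 0 6;0 0 -0.592 0 0 0 6;0 0 -0.74 0 0 0 6")

```text
time: 7.6
tool_pos: [580.3, -123.1, 237.3]
tcp_rot: [-180.0, -0.0, 7.6]
ft_force: [-0.2, -0.4, 0.3]
finger_gap: 59.8
```

Emit:
apply_moves(targets="0 0 -0.088 0 0 0 6;0 0 -0.088 0 0 4 6;0 0 -0.088 0 0 8 6;0 0 -0.088 0 0 12 6;0 0 -0.088 0 0 15 6")

```text
time: 8.1
tool_pos: [579.0, -122.6, 84.4]
tcp_rot: [-179.9, 0.1, 12.3]
ft_force: [0.6, -0.4, 0.7]
finger_gap: 60.1
```

```bash
cat >> h.py <<'E'
def bay(p=None):
    s=sense(); p=np.asarray(s["tool_pos"] if p is None else p)[:2]
    yaw=np.radians(12.43);u=np.array([np.cos(yaw),np.sin(yaw)]);v=np.array([-u[1],u[0]]);d=p-np.array([642.07,-12.65])
    return (d@u).round(1),(d@v).round(1)
E
python3 - <<'E'
from h import *
s=sense();print(s["time"],s["tool_pos"],s["tcp_rot"],s["ft_force"],bay(),s["joint_pos"])
E
```

```text
8.1 [ 579.04674415 -122.64498076   84.44138786] [-1.79932413e+02  1.19982721e-01  1.22602894e+01] [ 0.64202231 -0.43554762  0.67638824] (np.float64(-85.2), np.float64(-93.9)) [-1.69215176e+01  1.29635601e+01  9.49187250e+01  5.32985513e-04
  7.22554235e+01 -2.91818993e+01]
```

Emit:
apply_moves(targets="0 0 0 0 0 3 6;0 0 0 0 0 6 6;0 0 0 0 0 7.4 6;0 0 0 0 -0.6 7.4 6;0 0 0 0 -1.2 7.4 6")

```text
time: 8.6
tool_pos: [578.3, -111.1, 14.3]
tcp_rot: [180.0, -0.0, 12.2]
ft_force: [0.6, -0.3, 1.3]
finger_gap: 60.2
```

Emit:
apply_moves(targets="0 0 0 0 -0.4 0 6;0 0 0 0 -0.8 0 6;0 0 0 0 -1.0 0 6;0 0 0 0 -1.2 0 6;0 0 0 0 -1.4 0 6")

```text
time: 9.1
tool_pos: [575.9, -98.1, 14.3]
tcp_rot: [179.9, -0.1, 12.3]
ft_force: [2.2, -2.9, 2.3]
finger_gap: 60.1
```

Emit:
apply_moves(targets="0 0 0 0 -0.2 0 6;0 0 0 0 -0.4 0 6;0 0 0 0 -0.6 0 6;0 0 0 0 -0.8 0 6;0 0 0 0 -0.8 0 6")

```text
time: 9.6
tool_pos: [572.9, -89.5, 13.2]
tcp_rot: [-180.0, 0.0, 12.3]
ft_force: [0.5, -2.5, 1.4]
finger_gap: 60.0
```

Emit:
apply_moves(targets="0 0 0 0 -0.2 0 6;0 0 0 0 -0.4 0 6;0 0 0 0 -0.4 0 6;0 0 0 0 0.5 0 6;0 0 0 0 2 0 6")

```text
time: 10.1
tool_pos: [576.8, -109.0, 12.7]
tcp_rot: [-179.9, 0.1, 12.3]
ft_force: [1.1, -0.6, -0.2]
finger_gap: 60.2
```

Emit:
apply_moves(targets="0 0 0 0 0 -4 6;0 0 0.1 0 0 -9 5;0 0 0.248 0 0 -14 5;0 0 0.396 0 0 -19 4;0 0 0.544 0 0 -22 4")

```text
time: 10.6
tool_pos: [578.7, -110.8, 238.3]
tcp_rot: [-180.0, -0.3, -19.3]
ft_force: [0.3, -0.2, -0.4]
finger_gap: 40.2
```

Emit:
apply_moves(targets="0 0 0.148 0 0 0 4;0 0 0.296 0 0 0 4;0 0 0.444 0 0 0 4;0 0 0.592 0 0 0 4;0 0 0.74 0 0 0 4")

```text
time: 11.1
tool_pos: [577.2, -110.4, 232.9]
tcp_rot: [180.0, 0.0, -61.7]
ft_force: [0.3, 0.3, -0.3]
finger_gap: 40.0
```

```bash
python3 - <<'E'
from h import *
s=sense();print(s["time"],s["tool_pos"],s["tcp_rot"],bay())
E
```

```text
11.1 [ 577.19872785 -110.3808663   232.93051477] [ 1.79965326e+02  3.74212697e-02 -6.16886352e+01] (np.float64(-84.4), np.float64(-81.5))
```

Emit:
apply_moves(targets="0 0 0.14 -3 0 0 4;0 0 0.28 -6 0.2 0 4;0 0 0.28 -8.5 0.2 0 4;0 0 0.28 -8.5 0.2 0 4;0 0 0.28 -8.5 0.2 0 4")

```text
time: 11.6
tool_pos: [534.9, -36.3, 233.3]
tcp_rot: [-180.0, -0.0, -77.3]
ft_force: [-0.7, 0.6, 0.2]
finger_gap: 40.3
```

```bash
python3 - <<'E'
from h import *
s=sense();print(s["time"],s["tool_pos"].tolist(),s["tcp_rot"].tolist(),bay())
im=snapshot("wrist")[:,:,::-1];cv2.imwrite("pics/w3.png",im)
cv2.imwrite("pics/w3c.png",cv2.resize(im[0:290,220:420],None,fx=4,fy=2,interpolation=cv2.INTER_CUBIC))
E
```

```text
11.6 [534.8949744836978, -36.25576828265506, 233.32619729667397] [-179.9982794832813, -0.014272195864456168, -77.30066088175047] (np.float64(-109.7), np.float64(0.0))
```

View pics/w3c.png

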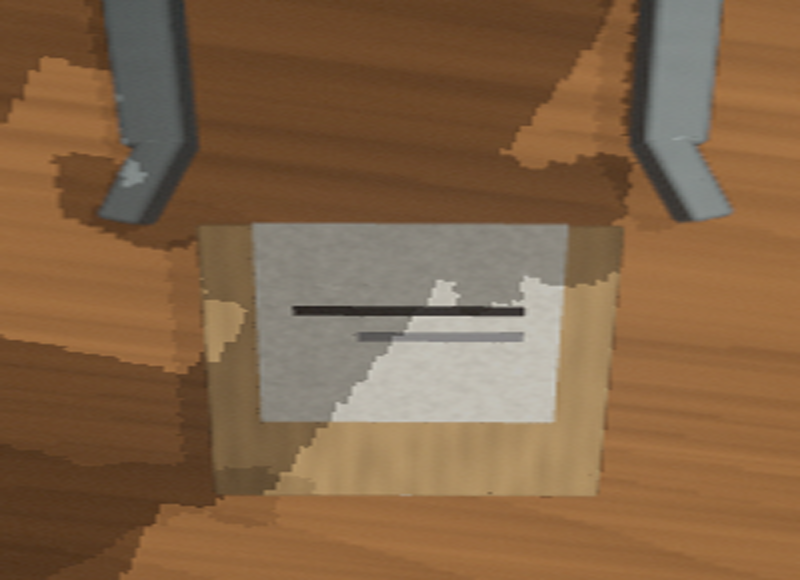

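The crop shows the carton roughly centred. Its front edge spans columns 200–624, its back edge 217–598, and the rail feet at the bend are at 198 and 632.

```bash
python3 - <<'E'
from h import *
s=dict(tool_pos=np.array([534.895,-36.256,233.326]),tcp_rot=np.array([-179.998,-.014,-77.30]))
for n,c,r,z in(("fl",200,225,45),("fr",624,225,45),("br",598,494,45),("bl",217,494,45),("Lb",198,150,0),("Rb",632,150,0),("Lt",187,2,0),("Rt",640,2,0),("tL",158,224,0),("tR",683,222,0)):
  p=px2w("wrist",r/2,220+c/4,z,s);print(n,p.round(1)[:2],bay(p))
E
```

```text
fl [609.   24.5] (np.float64(-24.3), np.float64(43.4))
fr [628.4 -61.7] (np.float64(-23.9), np.float64(-44.9))
br [512.7 -87.1] (np.float64(-142.4), np.float64(-44.8))
bl [ 4.932e+02 -3.000e-01] (np.float64(-142.8), np.float64(44.1))
Lb [640.3  36.5] (np.float64(8.9), np.float64(48.4))
Rb [662.2 -60.7] (np.float64(9.3), np.float64(-51.3))
Lt [697.2  49. ] (np.float64(67.2), np.float64(48.4))
Rt [718.8 -46.7] (np.float64(67.6), np.float64(-49.8))
tL [606.7  40.2] (np.float64(-23.1), np.float64(59.2))
tR [634.8 -80.8] (np.float64(-21.7), np.float64(-65.0))
```

Emit:
apply_moves(targets="0 0 0 0 3 0 4;0 0 0 0 6 2 4;0 0 0 0 6.2 6.5 4;0 0 0 0 6.2 11 4;0 0 0 0 6.2 15.5 4")

```text
time: 12.15
tool_pos: [474.8, -50.7, 77.3]
tcp_rot: [-179.9, -0.1, -77.4]
ft_force: [0.6, 0.4, -0.2]
finger_gap: 40.2
```

Emit:
apply_moves(targets="0 0 0 0 0 3.5 4;0 0 0 0 0 6.5 4;0 0 0 0 0 6.6 4;0 0 0 0 -0.6 6.6 4;0 0 0 0 -1.2 6.6 4")

```text
time: 12.65
tool_pos: [488.3, -47.4, 14.4]
tcp_rot: [-179.8, -0.1, -77.4]
ft_force: [0.5, -1.1, 0.1]
finger_gap: 40.0
```

Emit:
apply_moves(targets="0 0 0 0 -0.5 0 4;0 0 0 0 -1 0 4;0 0 0 0 -1.5 0 4;0 0 0 0 -2 0 4;0 0 0 0 -2.5 0 4")

```text
time: 13.15
tool_pos: [510.7, -41.1, 12.4]
tcp_rot: [180.0, 0.0, -77.3]
ft_force: [-3.1, -1.6, 3.0]
finger_gap: 40.3
```

```bash
python3 - <<'E'
from h import *
s=sense();print(s["time"],s["tool_pos"].tolist(),s["tcp_rot"].tolist(),bay(),s["ft_force"])
E
```

```text
13.15 [510.70323919338546, -41.0508274263549, 12.404409904740564] [179.99208282597502, 0.0006362194753928742, -77.34039595623405] (np.float64(-134.4), np.float64(0.5)) [-3.11107317 -1.64317447  3.00308223]
```

Emit:
apply_moves(targets="0 0 0 0 -0.5 0 4;0 0 0 0 -1 0 4;0 0 0 0 -1.5 0 4;0 0 0 0 -2 0 4;0 0 0 0 -2.5 0 4")

```text
time: 13.65
tool_pos: [535.2, -35.6, 12.2]
tcp_rot: [180.0, 0.0, -77.3]
ft_force: [-3.8, -1.2, 2.9]
finger_gap: 40.1
```

Emit:
apply_moves(targets="0 0 0 0 -0.5 0 4;0 0 0 0 -1 0 4;0 0 0 0 -1.5 0 4;0 0 0 0 -2 0 4;0 0 0 0 -2.5 0 4")

```text
time: 14.15
tool_pos: [559.6, -30.1, 12.2]
tcp_rot: [180.0, 0.0, -77.4]
ft_force: [-2.3, -0.8, 1.8]
finger_gap: 40.3
```

Emit:
apply_moves(targets="0 0 0 0 -0.4 0 4;0 0 0 0 -0.8 0 4;0 0 0 0 -1.2 0 4;0 0 0 0 -1.6 0 4;0 0 0 0 -2 0 4")

```text
time: 14.65
tool_pos: [579.0, -25.8, 12.3]
tcp_rot: [180.0, -0.0, -77.3]
ft_force: [-3.1, -1.4, 1.5]
finger_gap: 39.8
```

Emit:
apply_moves(targets="0 0 0 0 -0.2 0 4;0 0 0 0 -0.4 0 4;0 0 0 0 -0.6 0 4;0 0 0 0 -0.8 0 4;0 0 0 0 -1 0 4")

```text
time: 15.15
tool_pos: [588.5, -23.7, 12.3]
tcp_rot: [180.0, 0.0, -77.4]
ft_force: [-2.9, -1.2, 1.3]
finger_gap: 39.9
```

```bash
python3 - <<'E'
from h import *
s=sense();print(s["time"],s["tcp_rot"].tolist(),bay(),s["ft_force"])
E
```

```text
15.15 [179.99872054178607, 0.0008115654761735691, -77.35359273274682] (np.float64(-54.6), np.float64(0.8)) [-2.9228007  -1.17307923  1.33909207]
```

Emit:
apply_moves(targets="0 0 0 0 -0.2 0 4;0 0 0 0 -0.4 0 4;0 0 0 0 -0.6 0 4;0 0 0 0 -0.8 0 4;0 0 0 0 -0.9 0 4")

```text
time: 15.65
tool_pos: [597.4, -21.7, 12.3]
tcp_rot: [-180.0, 0.0, -77.3]
ft_force: [-2.7, -1.4, 3.1]
finger_gap: 40.1
```

Emit:
apply_moves(targets="0 0 0 0 -0.1 0 4;0 0 0 0 -0.2 0 4;0 0 0 0 -0.3 0 4;0 0 0 0 -0.4 0 4;0 0 0 0 -0.5 0 4")

```text
time: 16.15
tool_pos: [602.2, -20.6, 12.3]
tcp_rot: [-180.0, -0.0, -77.4]
ft_force: [-3.1, -0.2, 2.5]
finger_gap: 40.0
```

Emit:
apply_moves(targets="0 0 0 0 -0.08 0 4;0 0 0 0 -0.16 0 4;0 0 0 0 -0.24 0 4;0 0 0 0 -0.32 0 4;0 0 0 0 -0.4 0 4")

```text
time: 16.65
tool_pos: [606.0, -19.7, 12.3]
tcp_rot: [180.0, 0.0, -77.3]
ft_force: [-4.1, -1.4, 3.4]
finger_gap: 40.2
```

Emit:
apply_moves(targets="0 0 0 0 -0.08 0 4;0 0 0 0 -0.16 0 4;0 0 0 0 -0.24 0 4;0 0 0 0 -0.32 0 4;0 0 0 0 -0.4 0 4")

```text
time: 17.15
tool_pos: [610.0, -18.8, 12.3]
tcp_rot: [-180.0, -0.0, -77.3]
ft_force: [-3.4, -0.2, 3.4]
finger_gap: 40.1
```

Emit:
apply_moves(targets="0 0 0 0 -0.08 0 4;0 0 0 0 -0.16 0 4;0 0 0 0 -0.24 0 4;0 0 0 0 -0.32 0 4;0 0 0 0 -0.4 0 4")

```text
time: 17.65
tool_pos: [613.9, -17.9, 12.2]
tcp_rot: [-180.0, 0.0, -77.3]
ft_force: [-3.6, -0.9, 3.6]
finger_gap: 40.1
```

Emit:
apply_moves(targets="0 0 0 0 -0.08 0 4;0 0 0 0 -0.16 0 4;0 0 0 0 -0.24 0 4;0 0 0 0 -0.32 0 4;0 0 0 0 -0.4 0 4")

```text
time: 18.15
tool_pos: [616.7, -17.3, 12.2]
tcp_rot: [179.9, 0.0, -77.3]
ft_force: [-11.8, -2.5, 9.3]
finger_gap: 40.0
```

Emit:
apply_moves(targets="0 0 0 0 0 0 4;0 0 0 0 0 0 4;0 0 0 0 0 -0.02 4;0 0 0 0 0 -0.04 4;0 0 0 0 0 -0.04 4")

```text
time: 18.65
tool_pos: [616.7, -17.3, 12.2]
tcp_rot: [179.9, 0.0, -77.4]
ft_force: [-8.5, -1.8, 3.8]
finger_gap: 39.8
```

Emit:
apply_moves(targets="0 0 0 0 -0.03 0 4;0 0 0 0 -0.06 -0.01 4;0 0 0 0 -0.09 -0.01 4;0 0 0 0 -0.12 -0.02 4;0 0 0 0 -0.12 -0.02 4")

```text
time: 19.15
tool_pos: [617.3, -17.1, 12.2]
tcp_rot: [179.8, 0.0, -77.4]
ft_force: [-10.0, -2.4, 5.9]
finger_gap: 40.3
```

Emit:
apply_moves(targets="0 0 0 0 -0.04 0 4;0 0 0 0 -0.08 -0.01 4;0 0 0 0 -0.12 -0.02 4;0 0 0 0 -0.16 -0.03 4;0 0 0 0 -0.16 -0.03 4")

```text
time: 19.65
tool_pos: [618.1, -16.9, 12.2]
tcp_rot: [179.7, 0.0, -77.4]
ft_force: [-12.9, -2.6, 6.3]
finger_gap: 40.0
```

Emit:
apply_moves(targets="0 0 0 0 -0.03 0 4;0 0 0 0 -0.06 -0.01 4;0 0 0 0 -0.06 -0.01 4;0 0 0 0 -0.06 -0.02 4;0 0 0 0 -0.06 -0.02 4")

```text
time: 20.15
tool_pos: [618.4, -16.8, 12.3]
tcp_rot: [179.7, 0.0, -77.4]
ft_force: [-13.2, -4.3, 4.8]
finger_gap: 39.9
```

Emit:
apply_moves(targets="0 0 0 0 0 0 4;0 0 0 0 0 0 4;0 0 0 0 0 0 4;0 0 0 0 0 0 4;0 0 0 0 0 0 4")

```text
time: 20.65
tool_pos: [618.4, -16.8, 12.3]
tcp_rot: [179.7, 0.0, -77.4]
ft_force: [-13.0, -3.0, 5.9]
finger_gap: 40.2
```

Emit:
apply_moves(targets="0 0 0 0 0 0 4;0 0 0 0 0 0 4;0 0 0 0 0 0 4;0 0 0 0 0 0 4;0 0 0 0 0 0 4")

```text
time: 21.15
tool_pos: [618.4, -16.8, 12.3]
tcp_rot: [179.7, 0.0, -77.4]
ft_force: [-14.1, -4.3, 5.7]
finger_gap: 40.0
```

Emit:
apply_moves(targets="0 0 0 0 0.04 0 4;0 0 0 0 0.08 0 4;0 0 0 0 0.12 0 4;0 0 0 0 0.16 0 4;0 0 0 0 0.2 0 4")

```text
time: 21.65
tool_pos: [617.8, -17.0, 12.3]
tcp_rot: [179.9, 0.0, -77.4]
ft_force: [-3.5, -0.9, -0.6]
finger_gap: 40.1
```

Emit:
apply_moves(targets="0 0 0 0 0.04 0 4;0 0 0 0 0.08 0 4;0 0 0 0 0.12 0 4;0 0 0 0 0.16 0 4;0 0 0 0 0.2 0 4")

```text
time: 22.15
tool_pos: [617.0, -17.2, 13.2]
tcp_rot: [180.0, 0.0, -77.3]
ft_force: [-4.0, -0.6, -2.1]
finger_gap: 39.9
```

Emit:
apply_moves(targets="0 0 0 0 0.04 0 4;0 0 0 0 0.08 0 4;0 0 0 0 0.12 0 4;0 0 0 0 0.16 0 4;0 0 0 0 0.2 0 4")

```text
time: 22.65
tool_pos: [616.0, -17.6, 13.9]
tcp_rot: [-179.9, -0.0, -77.3]
ft_force: [-0.4, 0.8, 0.0]
finger_gap: 39.8
```

Emit:
apply_moves(targets="0 0 0 0 0.04 0 4;0 0 0 0 0.08 0 4;0 0 0 0 0.12 0 4;0 0 0 0 0.16 0 4;0 0 0 0 0.2 0 4")

```text
time: 23.15
tool_pos: [613.3, -18.1, 13.4]
tcp_rot: [-180.0, -0.0, -77.4]
ft_force: [0.7, 0.0, -0.6]
finger_gap: 39.9
```

Emit:
apply_moves(targets="0 0 0 0 0.1 0 4;0 0 0 0 0.2 0 4;0 0 0 0 0.4 0 4;0 0 0 0 0.6 0 4;0 0 0 0 0.8 0 4")

```text
time: 23.65
tool_pos: [605.2, -19.9, 13.4]
tcp_rot: [180.0, 0.0, -77.4]
ft_force: [-0.6, -0.4, -0.2]
finger_gap: 39.9
```

Emit:
apply_moves(targets="0 0 0 0 1 0 4;0 0 0 0 3 0 4;0 0 0 0 5 0 4;0 0 0 0 6 -4 4;0 0 0 0 6 -8 4")

```text
time: 24.15
tool_pos: [543.0, -33.1, 92.0]
tcp_rot: [179.7, 0.1, -77.4]
ft_force: [1.0, -0.7, 1.0]
finger_gap: 39.8
```

Emit:
apply_moves(targets="0 0 0 0 0 -4 4;0 0 0 0 -2 -8 4;0 0 0 0 -4 -12 4;0 0 0 0 -4 -14 4;0 0 0 0 -4 -14 4")

```text
time: 24.65
tool_pos: [587.9, -24.5, 238.0]
tcp_rot: [-179.6, -0.1, -77.3]
ft_force: [-0.6, -0.1, -0.4]
finger_gap: 40.2
```

```bash
python3 - <<'E'
from h import *
s=sense();print(s["time"],s["tool_pos"].tolist(),s["tcp_rot"].tolist(),bay(),s["ft_force"])
im=snapshot("wrist")[:,:,::-1];cv2.imwrite("pics/w4.png",im)
t=snapshot("scene")[150:400,170:500,::-1]
o=np.zeros((500,800,3),np.uint8);o[:420,:340]=im[:420,150:490];o[:340,345:794]=cv2.resize(t,(449,340),interpolation=cv2.INTER_CUBIC)
cv2.imwrite("pics/w4v.png",o)
E
```

```text
24.65 [587.8518309814106, -24.518645166737308, 237.95514543872656] [-179.61337893999115, -0.1423399436200956, -77.3343261068998] (np.float64(-55.5), np.float64(0.1)) [-0.61180356 -0.10480612 -0.4475833 ]
```

View pics/w4v.png

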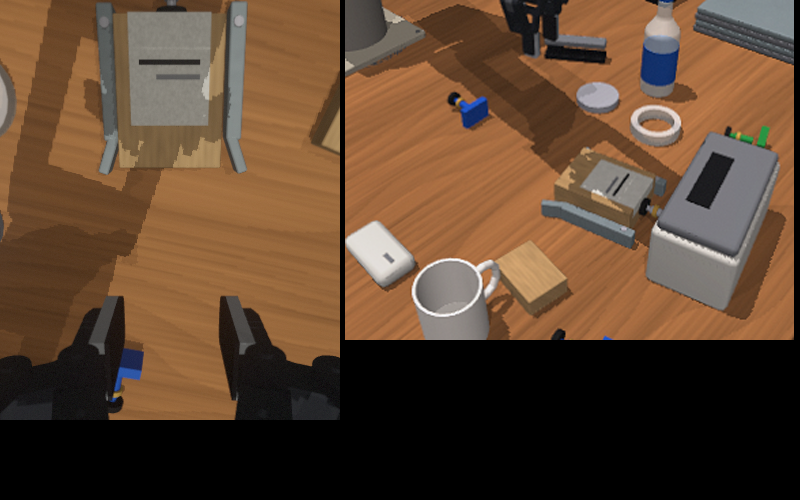

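The left panel shows the carton square between the rails, label up, its front edge at (11,170) against the pad at (4,172). The scene panel shows pad and carton touching at (207,643), with the bystanders where they were.

```bash
python3 - <<'E'
from h import *
print(sense()["ft_force"],hand_in())
E
```

```text
the job is handed in; nothing more can be done
[ 0.01064607 -0.93660321 -0.68875292] None
```

The carton is in the bay, flat with the label up, square between the rails and resting on the rubber stop. I handed the job in at about 25 s.

- **Topple:** I pushed the carton at about 97 mm height on its labelled side and it fell onto its back. It landed about 15 mm off the bay's centre line, so I nudged it sideways to centre it before sliding it in.
- **Slide and press:** It slid in with about 3–4 N of friction and met the stop without jamming. I pressed with about 13–14 N at the wrist and held that for about a second. No reading reached 20 N, but force was only read at the end of each half-second move.
- **Back away:** I eased off at about 4 mm/s, and the force fell to zero before I lifted clear.
- **Last checks:** The final wrist and scene pictures show the carton touching the pad and the visible bystanders in place. I didn't re-measure the bystanders numerically.

**Not certain:** some of the push went into desk friction and a 4–6 N downward force, so the stop itself probably felt about 10–12 N. I couldn't measure that directly. My camera estimates of the bay's position also differed by about 4 mm along its length, which did not matter because I found the stop by feel.

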